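Roll the tube one full turn along the rule

ROBOT

A 6-joint arm with a two-finger parallel gripper is mounted at the origin on the work surface. World frame = base frame: x ahead of the robot, y to its left, z up, the work surface at z = 0. Lengths are in m, angles in rad, forces in N, time in s.
With the tool pointing down it reaches from about 0.25 to 0.725 m from the base axis. Payload 4 kg.
Tool frame: the origin (TCP) lies at the very end of the fingers, on their centre line; the grasp point (between the pads) lies 19 mm behind it; z points along the fingers, y is the line along which they close (so a half turn about z gives the same grasp; the last joint's range is limited). The gripper opens to 85 mm and grips with 20 to 120 N. Pads are 22 mm wide; open, the fingers measure 114 mm over their backs; the gripper's body (76 mm by 85 mm) begins 54 mm behind the grasp point. The pads swing forward as they close: fully open they stand 13 mm farther back than shut.
Start: joints at [-1.319, 0.241, 0.005, 1.335, 0, 1.571], TCP at [0.125, -0.484, 0.21] pointing down, gripper open.
Joint ranges: [-2.72, 2.72], [-1.05, 1.87], [-1.09, 1.28], [-1.99, 2.15], [-1.42, 1.44], [-3.14, 3.14]. Speed limits (rad/s): [2.79, 2.79, 3.14, 3.14, 3.14, 3.14].

INTERFACE

Orientations are given as a unit quaternion [x, y, z, w].
In Python, from workcell import bot, vision, workorder gives the robot as it stands.
- The arm moves only by the shell command python3 -m creep 'ROWS' [OPENING]. ROWS is JSON, a list of rows, each a list of 2 entries, a list of its own where there are three numbers: the shift along the tool's x, y, z in mm, then the turn, a rotation vector about the tool's x, y, z in rad. In form: [[[dx, dy, dz], [wx, wy, wz]], ...]. A call has 1 to 12 rows; each row shifts and turns the commanded pose from where the row before left it, along the tool's axes as they then stand; what a row does not reach is not made up. A row lasts 1/8 s, in which the tool goes at most 62.5 mm and 10.7 degrees, less where a joint would pass 70% of its speed; a pose out of reach is approached as far as the arm can. A call is refused whole if a number of a shift passes 62.5 or a number of a turn 0.188, either way. A call with a gripper value outside its range is refused whole. OPENING is the finger opening in mm, from 0 to 85.4, set as the call begins (- or left out, the last holds). The fingers move at their own pace and stop on an object; the grip force is fixed at half the most. Time passes only in rows, so rows that do not move let the fingers close. It gives the time, the measured TCP pose, the force, the opening and the grip force at its end, in the units of the state.
- bot.get_obs(): the state, without advancing time (a new reading comes with each control period).
- vision.camera(name): name is "scene" or "top" or "wrist"; returns a dict with "image" (480x640x3 uint8, blue, green, red), "z_map" (480x640 float32, m along the optical axis (not along the pixel's ray), 0 where there is no reading), "K" (3x3 intrinsics, pixels), "k1" (the pictures are not rectified: a ray, as slopes to the right and down, at radius r is drawn at 1 + k1 r^2 times it, then the intrinsics apply), "rvec" (rotation vector, rad) and "tvec" (3), from world to camera coordinates, as OpenCV has them; the wrist camera has in their place "tool_from_camera" (4x4, takes a point from camera to tool coordinates, whose origin is the TCP and whose axes are the flange's). Camera axes: x right, y down, z forward; pixel columns grow to the right and rows downward; lengths in m; the calibration is good to about 2 mm. A picture is of the moment at which its call begins: read the wrist's pose just before it.
- workorder.job_done(): hands the job in; it is judged then, once.
Trained networks look in a picture, given as the dict that the camera call returned (one of the last four; its "shot" number tells which), for a name from the list of things; names that differ only in an ending like _2 or _b are one class to them, and where a whole thing is asked for, a point or a joint stands for the part that bears it (a point fixed in the world has none). Each returns a list of dicts, best first, with "score" (0 to 1); they miss things now and then, are a little off and sometimes report something else, mostly with a low value. They report only what shows in the picture. A call takes as long as a camera call. They do not tell look-alikes from the thing itself.
- vision.spot_in(picture, query): "position" ([column, row] in pixels, amid what is visible of it).
- vision.place_of(picture, query): "position" ([column, row] in pixels: a listed point, or the origin of a listed thing).
The state is a dict: "clock": time; "joint_pos": joint angles; "joint_vel": joint speeds; "tau": joint torques, N m; "eef_pos": TCP position; "tool_rot": TCP orientation; "ft_force": force on the tool from outside, world axes, zero at the start; "ft_torque": the same for the moment, N m; "grip_width": finger opening in m; "grasp_force": force on a finger pad.
Only numpy, scipy, OpenCV 4.12 (cv2) and the standard library are available. Lean on these libraries where they do the work, as an engineer would, in place of code of your own. Each camera call takes 0.05 s, during which the arm holds its last target. There are 200 camera calls.

TASK

Roll out the steel tube beside the steel rule: put a fingertip on top of it and roll it, without skidding, exactly one full turn along the rule, from the zero mark towards the higher graduations, so that its yellow line comes round to face straight up again. Leave it lying there at rest, still square to the rule and beside it. Work it only from the top, do not take hold of it or lift it, and leave the other things on the bench where they are.

Things in the scene. Friction and masses are not known exactly. Their poses are not given: they have to be found in the camera images.
- tube: Loose dark steel tube lying on the bench, a plain cylinder 48 mm in diameter, 200 mm long, about 0.6 kg. Origin at its centre, on the axis, 24 mm up. x runs along the tube; z points to a 5 mm wide yellow line painted along its length, which faces straight up at the start. Rolls freely, but bench drag stops it within millimetres at low speed. One full turn = 151 mm of travel.
- rule: Steel rule taped to the bench (fixed), 30 x 312 x 1.5 mm, black marks each 5 mm. Origin: zero mark on the graduated edge facing the tube, at bench height. y runs along that edge to the higher graduations (end with a small hole at 300 mm); x points across the rule, away from the tube. The tube's axis starts square to the rule at y = 0, its centre at x = -115 mm, its end face 15 mm from the edge.
- bobbin: Loose bystander: empty galvanised wire bobbin standing on its flange, 60 mm in diameter, 70 mm tall, beyond the place where the tube is to end. Origin at the centre of its underside.
- spring: Loose bystander: close-wound galvanised spring lying on its side behind the tube's start, 34 mm in diameter, 90 mm long coil with an end loop of some 20 mm at each end, parallel to the tube. Origin at bench height under its middle.
- insulator: Loose bystander: white porcelain insulator standing upright, 54 mm in diameter, 66 mm tall, on the far side of the rule. Origin at the centre of its underside.
- marker: Loose bystander: yellow paint marker pen with black cap, 17 mm thick, 140 mm long, lying on the far side of the rule. Origin at bench height under its middle.
- wrench: Loose bystander: steel spanner 170 mm long lying flat at the robot's left. Origin on its underside near the middle.
- jar: Loose bystander: glass jar with a dark lid, 68 mm in diameter, 85 mm tall, at the robot's right. Origin at the centre of its underside.
- mug: Loose bystander: dark blue mug, 80 mm in diameter, 85 mm tall, at the right. Origin at the centre of its underside.
Mind the look-alikes: they are no part of the job. There is more than one size of the tube; the one meant has the size given above.

How it is judged:
By the outcome, as a careful person would: the job done as asked, in the order asked, and still so for the second after the job is handed in, with the robot touching nothing.
It also fails if it takes over 59 s, if anything falls off the work surface, if the arm or the gripper's body presses on something with over 40 N, if the wrist force passes 120 N, or if a joint passes its speed limit or range.

## Working session

There is one attempt and no reset: what is moved stays moved. The work goes in short steps, Python scripts to look and compute and a shell command to move; the robot and the scene stay as the last step left them, time stands still between calls to the robot, and variables do not carry over. Pictures are saved under pics/ and viewed, at most 10 in all, crops included, and the job is handed in when it is done.

```bash
mkdir -p pics
cat > h.py <<'E'
import numpy as np, cv2
from workcell import bot, vision, workorder
from scipy.spatial.transform import Rotation as R
def pose(p,o=None):
    if 'rvec' in p:
        M=cv2.Rodrigues(np.array(p['rvec'],float))[0]; t=np.array(p['tvec'],float).ravel(); return M.T, -M.T@t
    T=np.array(p['tool_from_camera']); Q=R.from_quat(o['tool_rot']).as_matrix()
    return Q@T[:3,:3], Q@T[:3,3]+np.array(o['eef_pos'])
def ray(p,uv):
    K=np.array(p['K']);k=p['k1']
    return cv2.undistortPoints(np.array([[uv]],float),K,np.array([k,0,0,0.]))[0,0]
def atz(p,uv,z,o=None):
    A,c=pose(p,o); d=A@np.append(ray(p,uv),1); return c+d*(z-c[2])/d[2]
E
python3 - <<'E'
from h import *
for n in ['top','scene']:
    p=vision.camera(n); cv2.imwrite(f'pics/{n}0.png',p['image'])
    for q in ['tube','rule','bobbin','spring']:
        for r in vision.place_of(p,q)[:4]:
            z={'tube':.024}.get(q,0)
            print(n,q,r['position'],round(r['score'],2),atz(p,r['position'],z).round(4))
print(bot.get_obs())
E
```

```text
top tube [478.6, 375.2] 0.85 [ 0.2148 -0.3729  0.024 ]
top tube [343.1, 222.4] 0.61 [ 0.5417 -0.1046  0.024 ]
top tube [354.9, 328.4] 0.55 [ 0.3181 -0.1219  0.024 ]
top rule [331.7, 174.4] 0.86 [ 0.6574 -0.0839  0.    ]
top bobbin [222.2, 225.7] 0.55 [0.5468 0.1603 0.    ]
top spring [379.9, 208.2] 0.86 [ 0.5769 -0.1878  0.    ]
scene tube [281.5, 204.6] 0.93 [ 0.3377 -0.1079  0.024 ]
scene tube [299.2, 273.3] 0.74 [ 0.5417 -0.0926  0.024 ]
scene tube [169.0, 181.7] 0.59 [ 0.2186 -0.3867  0.024 ]
scene rule [309.6, 322.1] 0.83 [ 0.6577 -0.0862  0.    ]
scene bobbin [408.2, 267.9] 0.76 [0.5539 0.1689 0.    ]
scene spring [261.6, 299.1] 0.95 [ 0.5826 -0.1869  0.    ]
scene spring [180.1, 249.2] 0.26 [ 0.4157 -0.3689  0.    ]
{'clock': 0.5, 'joint_pos': array([-1.31903270e+00,  2.40640423e-01,  4.91504657e-03,  1.33522843e+00,
        1.32623742e-05,  1.57080175e+00]), 'joint_vel': array([ 0.00136176, -0.0003728 ,  0.00084033, -0.00111809,  0.0019065 ,
       -0.000532  ]), 'tau': array([ 2.67288551e-04, -3.71859598e+01,  2.52461404e+01,  2.74887832e-03,
       -7.48440158e-06,  3.66837696e-06]), 'eef_pos': array([ 0.1245461 , -0.48418078,  0.21025377]), 'tool_rot': array([ 9.92087679e-01,  1.25546927e-01, -3.30728543e-06, -7.89495776e-05]), 'ft_force': array([ 0.12504121, -0.1499354 , -0.50999244]), 'ft_torque': array([ 0.03094111,  0.03811417, -0.00504187]), 'grasp_force': 0.0, 'grip_width': 0.08589166318058467}
```

View pics/top0.png

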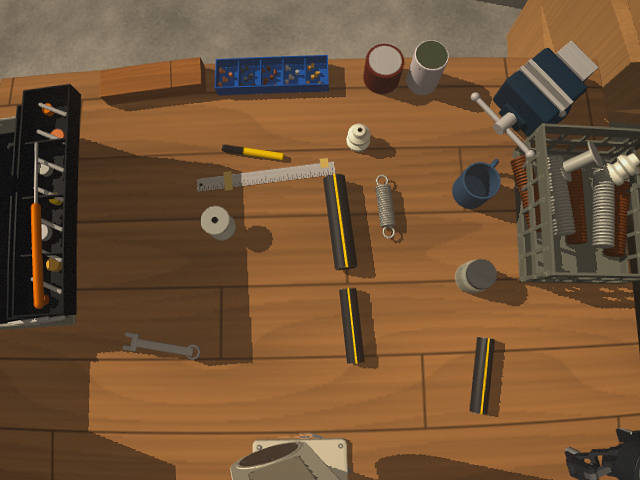

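View pics/scene0.png

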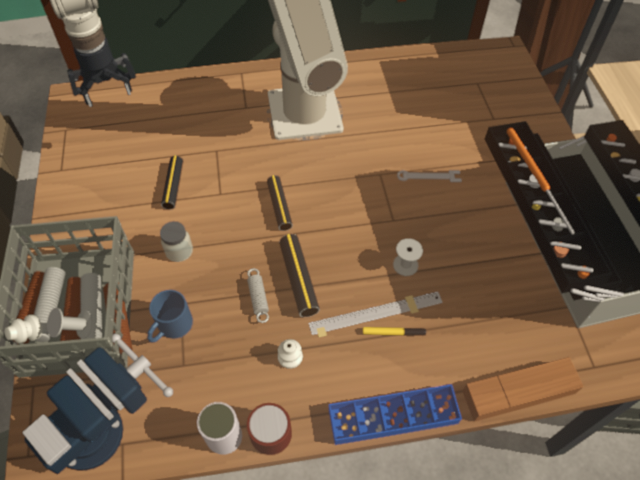

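Tube candidates in the top view are the large one at (343,222), a smaller one at (350,327) and a smaller one at (482,376). The large one at (343,222) fits: it lies next to the rule with its end at the zero mark, its centre is 115 mm from the edge, and the spring is behind it. I'll confirm with a crop and measure its size and the axis.

Run:
```python
from h import *
p=vision.camera('top'); I=p['image']
cv2.imwrite('pics/crop.png',cv2.resize(I[150:290,180:400],None,fx=3.6,fy=3.6,interpolation=cv2.INTER_CUBIC))
hsv=cv2.cvtColor(I,cv2.COLOR_BGR2HSV)
m=cv2.inRange(hsv,(22,150,120),(35,255,255)); n,l,s,c=cv2.connectedComponentsWithStats(m)
for i in range(1,n):
    if s[i,4]>40:
        ys,xs=np.where(l==i); P=np.array([atz(p,(x,y),.048)[:2] for x,y in zip(xs,ys)])
        vx,vy,x0,y0=cv2.fitLine(P.astype(np.float32),cv2.DIST_L2,0,.01,.01).ravel()
        t=(P-[x0,y0])@[vx,vy]
        mid=np.array([x0,y0])+np.array([vx,vy])*(t.max()+t.min())/2
        print(c[i].round(1),'len',round(float(np.ptp(t)),4),'mid',mid.round(4),'ang',np.degrees(np.arctan2(vy,vx)).round(2))
o=bot.get_obs(); print(R.from_quat(o['tool_rot']).as_matrix().round(3)); print(np.array(p['K']),p['k1'],pose(p)[1])
A=atz(p,(334,173),.0015);B=atz(p,(198,191),.0015);print(A,B,B-A,np.degrees(np.arctan2(*(B-A)[1::-1])))
```

```text
[263.  153.3] len 0.0882 mid [0.6936 0.0643] ang 79.22
[340.1 220.5] len 0.2007 mid [ 0.5426 -0.0972] ang 5.79
[351.9 325.7] len 0.1503 mid [ 0.3249 -0.1144] ang 4.63
[484.6 376.1] len 0.1489 mid [ 0.217  -0.3776] ang -9.79
[[ 0.968  0.249 -0.   ]
 [ 0.249 -0.968  0.   ]
 [-0.    -0.    -1.   ]]
[[457.40953084   0.         321.60234137]
 [  0.         457.40953084 243.0403354 ]
 [  0.           0.           1.        ]] -0.09834327677717447 [ 0.33181724 -0.06309564  0.97860559]
[ 0.66006184 -0.08905314  0.0015    ] [0.62745896 0.21614892 0.0015    ] [-3.26028852e-02  3.05202064e-01 -1.11022302e-16] 96.0974374098016
```

View pics/crop.png

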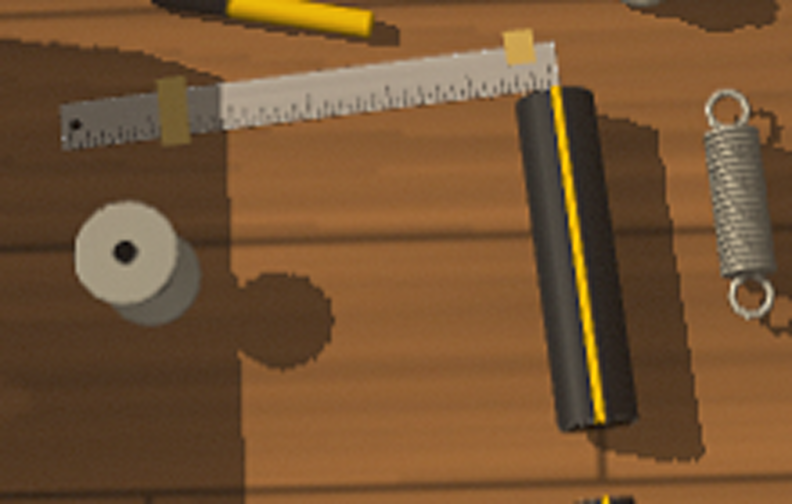

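The crop shows the large tube with its yellow line from (556,90) to (600,420) and its end at the rule's zero (550,85). It measures 200 mm, while the look-alikes are 150 mm, so this is the right one. Roll direction is 96° in world axes.

```bash
python3 -m creep '[[[41.6,-21.8,0],[0,0,0]],[[41.6,-21.8,0],[0,0,0]],[[41.6,-21.8,0],[0,0,0]],[[41.6,-21.8,0],[0,0,0]],[[41.6,-21.8,0],[0,0,0]],[[41.6,-21.8,0],[0,0,0]],[[41.6,-21.8,0],[0,0,0]],[[41.6,-21.8,0],[0,0,0]],[[41.6,-21.8,0],[0,0,0]],[[41.6,-21.8,0],[0,0,0]],[[41.6,-21.8,0],[0,0,0]],[[41.6,-21.8,0],[0,0,0]]]' 45
python3 -m creep '[[[0,0,0],[0,0,-0.178]],[[0,0,0],[0,0,-0.178]],[[0,0,0],[0,0,-0.178]],[[0,0,0],[0,0,-0.178]],[[0,0,15],[0,0,-0.178]],[[0,0,15],[0,0,-0.178]],[[0,0,15],[0,0,-0.178]],[[0,0,15],[0,0,-0.178]],[[0,0,15],[0,0,0]],[[0,0,15],[0,0,0]],[[0,0,0],[0,0,0]]]'
python3 - <<'E'
from h import *
o=bot.get_obs(); p=vision.camera('wrist'); cv2.imwrite('pics/w0.png',p['image'])
print(o['joint_pos'].round(3),R.from_quat(o['tool_rot']).as_matrix().round(4))
E
```

```text
clock: 2.05
eef_pos: [0.544, -0.1054, 0.2104]
tool_rot: [0.992, 0.126, 0.0, 0.0]
ft_force: [0.5, -0.6, 0.4]
grip_width: 0.0449
grasp_force: 0.0
clock: 3.42
eef_pos: [0.5417, -0.1063, 0.1187]
tool_rot: [0.67, 0.743, -0.001, -0.001]
ft_force: [0.7, -0.1, 0.4]
grip_width: 0.0448
grasp_force: 0.0
[-0.194  0.4   -0.015  1.159 -0.     1.273] [[-1.035e-01  9.946e-01 -3.100e-03]
 [ 9.946e-01  1.035e-01  6.000e-04]
 [ 9.000e-04 -3.000e-03 -1.000e+00]]
```

View pics/w0.png

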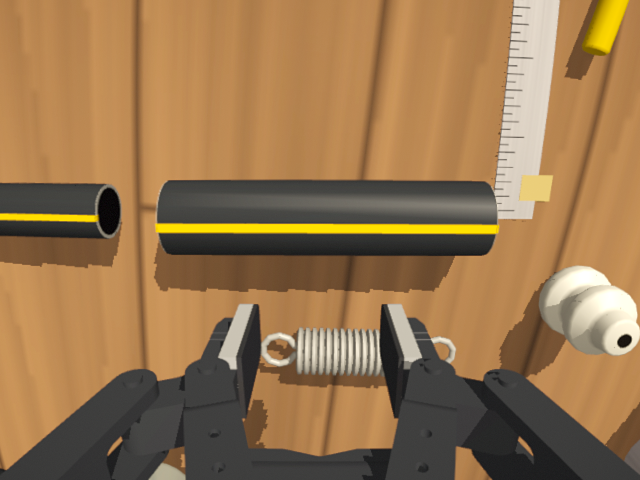

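The wrist view shows the tube with the yellow line at row 228, between columns 157 and 497, and the rule edge at column 500. The open fingers straddle the tube's middle. I'll measure once more, lower the tool and feel for contact.

```bash
cat >> h.py <<'E'
def line(cam='wrist',z=.048):
    o=bot.get_obs(); p=vision.camera(cam); hsv=cv2.cvtColor(p['image'],cv2.COLOR_BGR2HSV)
    m=cv2.inRange(hsv,(22,150,100),(35,255,255)); n,l,s,c=cv2.connectedComponentsWithStats(m)
    for i in range(1,n):
        if s[i,4]>40:
            ys,xs=np.where(l==i); P=np.array([atz(p,(x,y),z,o)[:2] for x,y in zip(xs,ys)])
            vx,vy,x0,y0=cv2.fitLine(P.astype(np.float32),cv2.DIST_L2,0,.01,.01).ravel()
            t=(P-[x0,y0])@[vx,vy]; mid=np.array([x0,y0])+np.array([vx,vy])*(t.max()+t.min())/2
            if abs(vx)>.8 and mid[0]>.45: print(cam,c[i].round(1),s[i,4],'len',round(float(np.ptp(t)),4),'mid',mid.round(4),'ang',np.degrees(np.arctan2(vy,vx)).round(2))
    return p,o
E
python3 - <<'E'
from h import *
p,o=line(); 
A=atz(p,(500,213),.0015,o);B=atz(p,(515,20),.0015,o);print('rule',A.round(4),np.degrees(np.arctan2(*(B-A)[1::-1])))
E
python3 -m creep '[[[0,0,20],[0,0,0]],[[0,0,20],[0,0,0]],[[0,0,14],[0,0,0]],[[0,0,6],[0,0,0]],[[0,0,0],[0,0,0]]]'
```

```text
wrist [326.9 227.4] 3265 len 0.2035 mid [ 0.5443 -0.0961] ang 5.75
rule [ 0.6675 -0.0864  0.0015] 97.67685798329006
clock: 4.15
eef_pos: [0.5429, -0.1065, 0.0603]
tool_rot: [0.669, 0.743, -0.0, -0.0]
ft_force: [-0.3, 1.2, -0.4]
grip_width: 0.045
grasp_force: 0.0
```

```bash
python3 -m creep '[[[1,0,5],[0,0,0]],[[0,0,4],[0,0,0]],[[0,0,2],[0,0,0]],[[0,0,0],[0,0,0]]]'
python3 -m creep '[[[0,0,2],[0,0,0]],[[0,0,0],[0,0,0]]]'
python3 -m creep '[[[0,0,1],[0,0,0]],[[0,0,0],[0,0,0]]]'
```

```text
clock: 4.65
eef_pos: [0.5426, -0.1055, 0.0492]
tool_rot: [0.669, 0.743, -0.0, -0.0]
ft_force: [-0.8, 0.0, 0.5]
grip_width: 0.045
grasp_force: 0.0
clock: 4.9
eef_pos: [0.5427, -0.1055, 0.0472]
tool_rot: [0.669, 0.743, -0.0, -0.0]
ft_force: [1.0, 0.1, 0.3]
grip_width: 0.045
grasp_force: 0.0
clock: 5.15
eef_pos: [0.5427, -0.1055, 0.0463]
tool_rot: [0.669, 0.743, -0.0, -0.0]
ft_force: [-0.8, 0.0, 0.2]
grip_width: 0.0448
grasp_force: 0.0
```

```bash
for i in 1; do python3 -m creep '[[[0,0,1],[0,0,0]],[[0,0,0],[0,0,0]]]'
python3 -m creep '[[[0,0,1],[0,0,0]],[[0,0,0],[0,0,0]]]'
python3 -m creep '[[[0,0,0.5],[0,0,0]],[[0,0,0],[0,0,0]]]'; done
```

```text
clock: 5.4
eef_pos: [0.5427, -0.1055, 0.0452]
tool_rot: [0.669, 0.743, -0.0, -0.0]
ft_force: [-0.2, 0.0, -0.1]
grip_width: 0.045
grasp_force: 0.0
clock: 5.65
eef_pos: [0.5427, -0.1055, 0.0442]
tool_rot: [0.669, 0.743, -0.0, -0.0]
ft_force: [1.1, 0.5, -0.1]
grip_width: 0.0447
grasp_force: 0.0
clock: 5.9
eef_pos: [0.5427, -0.1055, 0.0438]
tool_rot: [0.669, 0.743, -0.0, -0.0]
ft_force: [-0.7, -0.1, -0.1]
grip_width: 0.045
grasp_force: 0.0
```

```bash
python3 -m creep '[[[0,0,1],[0,0,0]],[[0,0,0],[0,0,0]]]'
python3 -m creep '[[[0,0,0.7],[0,0,0]],[[0,0,0],[0,0,0]]]'
```

```text
clock: 6.15
eef_pos: [0.5426, -0.1055, 0.0427]
tool_rot: [0.669, 0.743, -0.0, -0.0]
ft_force: [0.6, -0.1, 0.8]
grip_width: 0.0448
grasp_force: 0.0
clock: 6.4
eef_pos: [0.5427, -0.1055, 0.042]
tool_rot: [0.669, 0.743, -0.0, -0.0]
ft_force: [0.1, -0.4, -0.1]
grip_width: 0.0449
grasp_force: 0.0
```

```bash
python3 - <<'E'
from h import *
p,o=line(); cv2.imwrite('pics/w1.png',p['image'])
E
python3 -m creep '[[[0,0,0.8],[0,0,0]],[[0,0,0],[0,0,0]]]'
```

```text
wrist [325.8 282.8] 6103 len 0.2044 mid [ 0.5443 -0.0964] ang 5.73
clock: 6.7
eef_pos: [0.5427, -0.1055, 0.0412]
tool_rot: [0.669, 0.743, -0.0, -0.0]
ft_force: [-0.7, 0.9, -0.4]
grip_width: 0.0453
grasp_force: 0.0
```

View pics/w1.png

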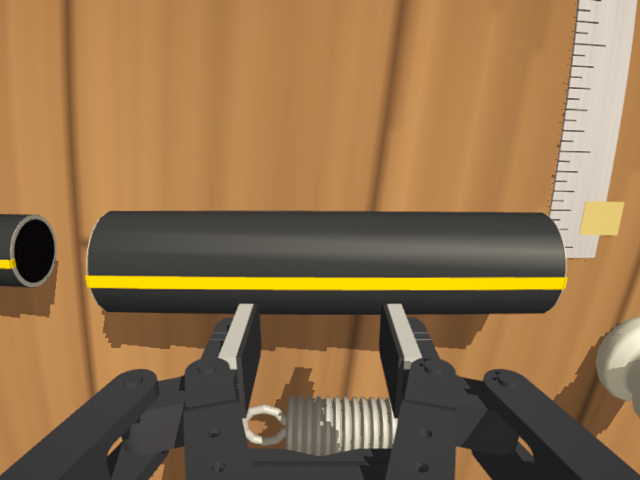

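```bash
python3 -m creep '[[[0,0,-9],[0,0,0]],[[9,0,0],[0,0,0]],[[0,0,4],[0,0,0]],[[0,0,2],[0,0,0]],[[0,0,1],[0,0,0]],[[0,0,0],[0,0,0]]]'
python3 -m creep '[[[0,0,1],[0,0,0]],[[0,0,0],[0,0,0]]]'
python3 -m creep '[[[0,0,0.7],[0,0,0]],[[0,0,0],[0,0,0]]]'
```

```text
clock: 7.45
eef_pos: [0.5416, -0.0966, 0.043]
tool_rot: [0.669, 0.743, -0.0, -0.0]
ft_force: [0.0, -0.2, -0.0]
grip_width: 0.0453
grasp_force: 0.0
clock: 7.7
eef_pos: [0.5417, -0.0966, 0.0422]
tool_rot: [0.669, 0.743, -0.0, -0.0]
ft_force: [0.2, 0.4, 0.6]
grip_width: 0.045
grasp_force: 0.0
clock: 7.95
eef_pos: [0.5418, -0.0966, 0.0416]
tool_rot: [0.669, 0.743, -0.0, -0.0]
ft_force: [0.8, -0.0, 0.2]
grip_width: 0.0451
grasp_force: 0.0
```

```bash
for i in 1; do python3 -m creep '[[[0,0,0.7],[0,0,0]],[[0,0,0],[0,0,0]]]'|grep -A1 -E 'eef|ft'
python3 -m creep '[[[0,0,0.7],[0,0,0]],[[0,0,0],[0,0,0]]]'|grep -E 'eef|ft'
python3 -m creep '[[[0,0,0.7],[0,0,0]],[[0,0,0],[0,0,0]]]'|grep -E 'eef|ft'; done
```

```text
eef_pos: [0.5417, -0.0965, 0.0408]
tool_rot: [0.669, 0.743, -0.0, -0.0]
ft_force: [-0.1, 0.9, -0.3]
grip_width: 0.0447
eef_pos: [0.5418, -0.0965, 0.0401]
ft_force: [-0.3, -0.2, 0.1]
eef_pos: [0.5417, -0.0966, 0.0395]
ft_force: [0.3, -0.3, 0.3]
```

Run:
```python
from h import *
p,o=line(); T=np.array(p['tool_from_camera']); Z=p['z_map']
def tool(u,v):
    z=Z[v,u]; return (T@np.append(np.append(ray(p,(u,v)),1)*z,1))[:3].round(4)
for v in (290,296,302,306,312,320,330,340): print(v,[tool(u,v) for u in (242,250,396)])
print('tube',[tool(325,v) for v in (220,260,280,300,320,340,360)])
cv2.imwrite('pics/w2.png',p['image'][150:400,100:600])
```

```text
wrist [326.5 305.3] 5663 len 0.2045 mid [ 0.5443 -0.0966] ang 5.73
290 [array([ 0.0081, -0.0317, -0.0111]), array([ 0.0075, -0.0287, -0.0097]), array([ 0.0077,  0.0305, -0.0104])]
296 [array([ 0.0048, -0.0321, -0.0097]), array([ 0.0051, -0.0287, -0.0103]), array([ 0.0048,  0.0308, -0.01  ])]
302 [array([ 0.0028, -0.032 , -0.0112]), array([ 0.0026, -0.0288, -0.0107]), array([ 0.0026,  0.0307, -0.0109])]
306 [array([ 0.0106, -0.0282, -0.0301]), array([ 0.0109, -0.0252, -0.0307]), array([ 0.0109,  0.0269, -0.0307])]
312 [array([ 0.0107, -0.0273, -0.0349]), array([ 0.0112, -0.0244, -0.0357]), array([ 0.0114,  0.0259, -0.0362])]
320 [array([ 0.0114, -0.0261, -0.0417]), array([ 0.0115, -0.0234, -0.042 ]), array([ 0.0114,  0.025 , -0.0418])]
330 [array([ 0.011 , -0.0251, -0.0476]), array([ 0.0106, -0.0227, -0.0469]), array([ 0.0112,  0.0239, -0.0479])]
340 [array([ 0.0112, -0.024 , -0.054 ]), array([ 0.0075, -0.0227, -0.0478]), array([ 0.0117,  0.0227, -0.0548])]
tube [array([0.0241, 0.0023, 0.0367]), array([ 0.0177,  0.0018, -0.0024]), array([ 0.011 ,  0.0018, -0.0076]), array([ 0.0038,  0.0018, -0.0113]), array([-0.0069,  0.0019, -0.0085]), array([-0.045 ,  0.0025,  0.0379]), array([-0.0581,  0.0026,  0.0381])]
```

View pics/w2.png

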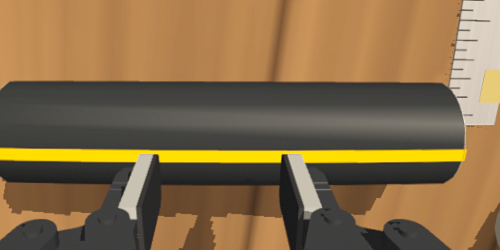

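Depth shows the tube top about 11 mm behind the TCP and the half-open tips well above that. I'll shut the fingers so the TCP really is the tip end, then touch down again.

```bash
python3 -m creep '[[[0,0,-10],[0,0,0]],[[0,0,-10],[0,0,0]],[[0,0,0],[0,0,0]],[[0,0,0],[0,0,0]],[[0,0,0],[0,0,0]],[[0,0,0],[0,0,0]]]' 0
python3 - <<'E'
from h import *
p,o=line(); T=np.array(p['tool_from_camera']); Z=p['z_map']
def tool(u,v):
    z=Z[v,u]; return (T@np.append(np.append(ray(p,(u,v)),1)*z,1))[:3].round(4)
for v in range(270,345,5): print(v,[tool(u,v) for u in (305,322,340)])
cv2.imwrite('pics/w3.png',p['image'][150:400,100:600])
E
```

```text
clock: 9.5
eef_pos: [0.5415, -0.0965, 0.0592]
tool_rot: [0.669, 0.743, -0.0, -0.0]
ft_force: [0.5, 0.4, -0.1]
grip_width: -0.0003
grasp_force: 0.0
wrist [325.2 285.8] 5019 len 0.2041 mid [ 0.5442 -0.0965] ang 5.69
270 [array([ 0.0077, -0.007 ,  0.0112]), array([0.0078, 0.0007, 0.0111]), array([0.0076, 0.0088, 0.0114])]
275 [array([ 0.0057, -0.007 ,  0.0102]), array([0.0058, 0.0007, 0.01  ]), array([0.0058, 0.0088, 0.0099])]
280 [array([ 0.003 , -0.007 ,  0.0107]), array([0.0034, 0.0007, 0.0098]), array([0.0039, 0.0088, 0.0087])]
285 [array([ 0.0015, -0.007 ,  0.0085]), array([0.001 , 0.0007, 0.0098]), array([0.0013, 0.0088, 0.009 ])]
290 [array([-0.0006, -0.007 ,  0.0078]), array([-0.0013,  0.0007,  0.0093]), array([-0.0012,  0.0088,  0.009 ])]
295 [array([-0.0041, -0.0071,  0.01  ]), array([-0.0041,  0.0007,  0.0099]), array([-0.0038,  0.0089,  0.0092])]
300 [array([-0.0068, -0.0072,  0.0103]), array([-0.0075,  0.0007,  0.0116]), array([-0.0068,  0.009 ,  0.0101])]
305 [array([ 0.0109, -0.0056, -0.0298]), array([ 0.0116,  0.0005, -0.0311]), array([-0.0101,  0.0091,  0.0117])]
310 [array([ 0.0111, -0.0055, -0.0339]), array([ 0.0113,  0.0005, -0.0344]), array([-0.0143,  0.0093,  0.0147])]
315 [array([ 0.011 , -0.0054, -0.0375]), array([ 0.0112,  0.0004, -0.0378]), array([ 0.0071,  0.007 , -0.0302])]
320 [array([ 0.0118, -0.0052, -0.0424]), array([ 0.0115,  0.0004, -0.0419]), array([ 0.0075,  0.0068, -0.0345])]
325 [array([ 0.011 , -0.0051, -0.0443]), array([ 0.011 ,  0.0004, -0.0443]), array([ 0.0071,  0.0066, -0.0373])]
330 [array([ 0.0111, -0.005 , -0.0476]), array([ 0.0109,  0.0004, -0.0472]), array([ 0.0109,  0.0061, -0.0473])]
335 [array([ 0.0112, -0.0049, -0.0508]), array([ 0.0119,  0.0004, -0.052 ]), array([ 0.011 ,  0.006 , -0.0504])]
340 [array([ 0.0112, -0.0048, -0.0537]), array([ 0.0109,  0.0004, -0.0533]), array([ 0.0108,  0.0059, -0.0532])]
```

View pics/w3.png

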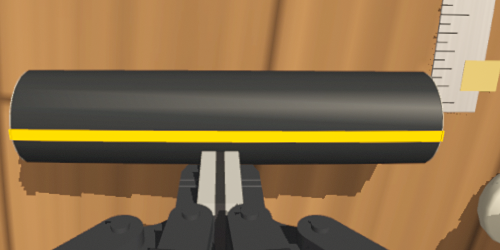

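```bash
python3 -m creep '[[[1,2,5],[0,0,0]],[[0,0,3],[0,0,0]],[[0,0,2],[0,0,0]],[[0,0,1],[0,0,0]],[[0,0,0],[0,0,0]]]'|grep -E 'eef|ft'
python3 -m creep '[[[0,0,0.8],[0,0,0]],[[0,0,0],[0,0,0]]]'|grep -E 'eef|ft'
```

```text
eef_pos: [0.5436, -0.0954, 0.0484]
ft_force: [-0.2, 0.0, 0.5]
eef_pos: [0.5437, -0.0954, 0.0478]
ft_force: [-0.2, -0.2, -0.6]
```

```bash
python3 -m creep '[[[0,0,0.8],[0,0,0]],[[0,0,0],[0,0,0]]]'|grep -E 'eef|ft'
python3 -m creep '[[[0,0,0.8],[0,0,0]],[[0,0,0],[0,0,0]]]'|grep -E 'eef|ft|clock'
```

```text
eef_pos: [0.5436, -0.0954, 0.0469]
ft_force: [0.2, 0.6, -1.0]
clock: 10.92
eef_pos: [0.5436, -0.0954, 0.046]
ft_force: [0.5, 0.2, -0.9]
```

```bash
for i in 1; do python3 -m creep '[[[0,0,1],[0,0,0]],[[0,0,1],[0,0,0]]]'|grep -E 'eef|ft'
python3 -m creep '[[[0,0,1],[0,0,0]],[[0,0,1],[0,0,0]]]'|grep -E 'eef|ft'
python3 -m creep '[[[0,0,1],[0,0,0]],[[0,0,1],[0,0,0]]]'|grep -E 'eef|ft|clock'; done
```

```text
eef_pos: [0.5437, -0.0954, 0.044]
ft_force: [0.1, 0.3, -0.5]
eef_pos: [0.5437, -0.0954, 0.042]
ft_force: [0.6, -0.5, 0.8]
clock: 11.68
eef_pos: [0.5437, -0.0953, 0.0401]
ft_force: [0.9, -0.4, 0.9]
```

```bash
for i in 1; do python3 -m creep '[[[0,0,2],[0,0,0]],[[0,0,2],[0,0,0]]]'|grep -E 'eef|ft'
python3 -m creep '[[[0,0,2],[0,0,0]],[[0,0,2],[0,0,0]]]'|grep -E 'eef|ft'
python3 -m creep '[[[0,0,2],[0,0,0]],[[0,0,2],[0,0,0]]]'|grep -E 'eef|ft|clock'; done
```

```text
eef_pos: [0.5437, -0.0953, 0.036]
ft_force: [0.6, -0.4, -0.1]
eef_pos: [0.5436, -0.0954, 0.0319]
ft_force: [0.2, 0.1, -0.6]
clock: 12.42
eef_pos: [0.5437, -0.0953, 0.028]
ft_force: [-0.0, -0.6, 0.5]
```

Run:
```python
from h import *
p,o=line(); T=np.array(p['tool_from_camera']); Z=p['z_map']; print(o['eef_pos'],T.round(4).tolist())
A,c=pose(p,o)
def w(u,v): return (A@(np.append(ray(p,(u,v)),1)*Z[v,u])+c).round(4)
for v in range(270,360,6): print(v,[w(u,v) for u in (250,305,322)])
cv2.imwrite('pics/w4.png',p['image'])
```

```text
wrist [175.3 320.6] 2814 len 0.0881 mid [ 0.4863 -0.1026] ang 5.7
wrist [466.1 321.5] 2843 len 0.0898 mid [ 0.6014 -0.091 ] ang 5.64
[ 0.54371019 -0.09534293  0.02798632] [[-0.0012, -0.9507, -0.3101, 0.0799], [1.0, -0.0011, -0.0004, -0.0002], [0.0001, -0.3101, 0.9507, -0.1659], [0.0, 0.0, 0.0, 1.0]]
270 [array([ 0.5145, -0.0805,  0.0416]), array([ 0.5358, -0.0781,  0.042 ]), array([ 0.5424, -0.0777,  0.0413])]
276 [array([ 0.5149, -0.0823,  0.0433]), array([ 0.5361, -0.0803,  0.0426]), array([ 0.5426, -0.0795,  0.043 ])]
282 [array([ 0.5153, -0.0839,  0.0453]), array([ 0.5363, -0.0819,  0.0448]), array([ 0.5427, -0.0808,  0.0457])]
288 [array([ 0.5157, -0.0854,  0.0474]), array([ 0.5365, -0.0839,  0.0458]), array([ 0.543 , -0.0833,  0.0457])]
294 [array([ 0.5158, -0.088 ,  0.0473]), array([ 0.5367, -0.0853,  0.0482]), array([ 0.5431, -0.0846,  0.0483])]
300 [array([ 0.5161, -0.0896,  0.0492]), array([ 0.5369, -0.0874,  0.049 ]), array([ 0.5434, -0.0873,  0.0479])]
306 [array([ 0.5163, -0.092 ,  0.0495]), array([ 0.537 , -0.0853,  0.0582]), array([ 0.543 , -0.0843,  0.0587])]
312 [arr
[... 195 characters left out ...]
 , -0.0841,  0.068 ])]
324 [array([ 0.5169, -0.0989,  0.0509]), array([ 0.5374, -0.0844,  0.0726]), array([ 0.5429, -0.0838,  0.0725])]
330 [array([ 0.5168, -0.1024,  0.0494]), array([ 0.5376, -0.0848,  0.0757]), array([ 0.543 , -0.0845,  0.0752])]
336 [array([ 0.5168, -0.1056,  0.0486]), array([ 0.5377, -0.0848,  0.0793]), array([ 0.5429, -0.0841,  0.0796])]
342 [array([ 0.5167, -0.1093,  0.047 ]), array([ 0.5378, -0.0849,  0.0825]), array([ 0.5429, -0.0846,  0.0821])]
348 [array([ 0.5163, -0.1152,  0.0423]), array([ 0.5379, -0.0845,  0.0864]), array([ 0.543 , -0.085 ,  0.0849])]
354 [array([ 0.5116, -0.1445,  0.0032]), array([ 0.538 , -0.0849,  0.0891]), array([ 0.5429, -0.0849,  0.0882])]
```

View pics/w4.png

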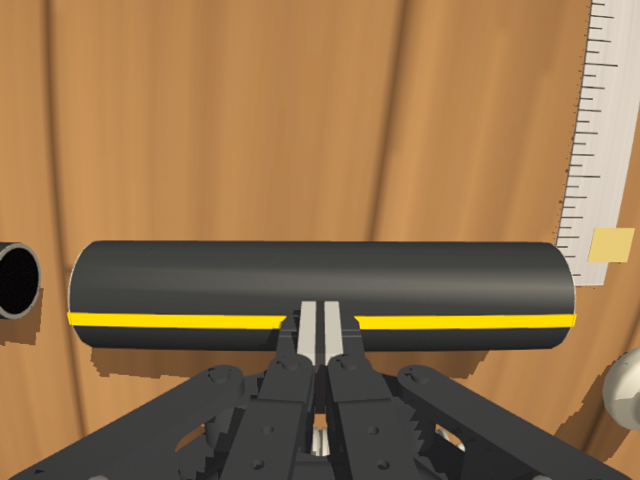

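The pads really end about 8 mm above the tube, at rows 300-306, so the tips sit roughly 28 mm behind the reported TCP. I'll spread the fingers along the tube for squareness, step back for the first stroke and touch down.

```bash
python3 -m creep '[[[-5,0,0],[0,0,0]],[[-4,0,2],[0,0,0]],[[0,0,1],[0,0,0]],[[0,0,1],[0,0,0]],[[0,0,0],[0,0,0]]]' 40|grep -E 'eef|ft|grip_w'
python3 -m creep '[[[0,0,1],[0,0,0]],[[0,0,0],[0,0,0]]]'|grep -E 'eef|ft'
python3 -m creep '[[[0,0,1],[0,0,0]],[[0,0,0],[0,0,0]]]'|grep -E 'eef|ft|clock'
```

```text
eef_pos: [0.5449, -0.1048, 0.0253]
ft_force: [-2.4, -1.0, 7.0]
grip_width: 0.0401
eef_pos: [0.545, -0.1049, 0.0251]
ft_force: [-4.1, -1.1, 11.7]
clock: 13.6
eef_pos: [0.545, -0.1053, 0.025]
ft_force: [-5.1, -1.8, 16.7]
```

```bash
python3 -m creep '[[[2,0,-1],[0,0,0]],[[4,0,0],[0,0,0]],[[5,0,0],[0,0,0]],[[4,0,0],[0,0,0]],[[2,0,0],[0,0,0]],[[0,0,0],[0,0,0]]]'|grep -E 'eef|ft|grip_w|clock'
python3 - <<'E'
from h import *
line()
line('top')
E
```

```text
clock: 14.35
eef_pos: [0.5432, -0.0876, 0.0253]
ft_force: [-3.6, -0.6, 13.8]
grip_width: 0.0399
wrist [318.  299.8] 7279 len 0.2034 mid [ 0.5425 -0.0784] ang 5.71
```

Rolling without slip: the tip advanced 17.5 mm and the line moved as expected. I'll finish this stroke, then lift, step back, lower and roll again.

```bash
python3 -m creep '[[[3,0,0],[0,0,0]],[[5,0,0],[0,0,0]],[[5,0,0],[0,0,0]],[[3,0,0],[0,0,0]],[[0,0,0],[0,0,0]]]'|grep -E 'eef|ft'
python3 -m creep '[[[0,0,-4],[0,0,0]],[[0,0,-5],[0,0,0]],[[-9,0,0],[0,0,0]],[[-9,0,0],[0,0,0]],[[0,0,4],[0,0,0]],[[0,0,5],[0,0,0]],[[0,0,0],[0,0,0]]]'|grep -E 'eef|ft|clock'
python3 -m creep '[[[2,0,0],[0,0,0]],[[4,0,0],[0,0,0]],[[5,0,0],[0,0,0]],[[5,0,0],[0,0,0]],[[5,0,0],[0,0,0]],[[5,0,0],[0,0,0]],[[4,0,0],[0,0,0]],[[3,0,0],[0,0,0]],[[1,0,0],[0,0,0]],[[0,0,0],[0,0,0]]]'|grep -E 'eef|ft|clock'
```

```text
eef_pos: [0.5416, -0.0716, 0.0253]
ft_force: [-3.4, -0.2, 12.6]
clock: 15.95
eef_pos: [0.5433, -0.0904, 0.0248]
ft_force: [-4.7, -0.7, 13.3]
clock: 17.2
eef_pos: [0.5398, -0.0558, 0.0253]
ft_force: [-4.7, -0.1, 16.5]
```

```bash
cat >> h.py <<'E'
from scipy.optimize import least_squares
def axis(y0):
    o=bot.get_obs(); p=vision.camera('wrist'); A,c=pose(p,o); K=np.array(p['K'])
    v,u=np.mgrid[0:480:3,0:640:3]; u=u.ravel();v=v.ravel(); Z=p['z_map'][v,u]
    r=cv2.undistortPoints(np.stack([u,v],1)[:,None].astype(float),K,np.array([p['k1'],0,0,0.]))[:,0]
    P=(np.c_[r,np.ones(len(r))]*Z[:,None])@A.T+c
    k=(Z>0)&(P[:,2]>.01)&(P[:,2]<.056)&(abs(P[:,0]-.54)<.11)&(abs(P[:,1]-y0-(P[:,0]-.54)*.1)<.03)&(abs(P[:,0]-o['eef_pos'][0])>.045)
    P=P[k]
    f=lambda q: np.hypot((P[:,1]-q[0]-(P[:,0]-.54)*q[1])*np.cos(np.arctan(q[1])),P[:,2]-q[2])-.024
    s=least_squares(f,[y0,.1,.024],loss='soft_l1',f_scale=.001)
    print('axis y at x=.54',s.x[0].round(4),'ang',np.degrees(np.arctan(s.x[1])).round(2),'zc',s.x[2].round(4),'n',len(P),'rms',np.sqrt(np.mean(f(s.x)**2)).round(4),'clock',o['clock'])
E
python3 -m creep '[[[0,0,-4],[0,0,0]],[[0,0,-5],[0,0,0]],[[-9,0,0],[0,0,0]],[[-9,0,0],[0,0,0]]]'|grep -E 'eef|clock'
python3 - <<'E'
from h import *
axis(-.0966+.034)
E
```

```text
clock: 17.7
eef_pos: [0.5413, -0.0741, 0.0317]
axis y at x=.54 -0.0616 ang 5.72 zc 0.0259 n 3177 rms 0.0005 clock 17.7
```

```bash
python3 -m creep '[[[3,0,4],[0,0,0]],[[0,0,5],[0,0,0]],[[0,0,0],[0,0,0]]]'|grep -E 'eef|ft|clock'
python3 -m creep '[[[2,0,0],[0,0,0]],[[4,0,0],[0,0,0]],[[5,0,0],[0,0,0]],[[5,0,0],[0,0,0]],[[5,0,0],[0,0,0]],[[5,0,0],[0,0,0]],[[5,0,0],[0,0,0]],[[4,0,0],[0,0,0]],[[1,0,0],[0,0,0]],[[0,0,0],[0,0,0]]]'|grep -E 'eef|ft|clock'
python3 -m creep '[[[0,0,-4],[0,0,0]],[[0,0,-5],[0,0,0]],[[-9,0,0],[0,0,0]],[[-9,0,0],[0,0,0]],[[0,0,4],[0,0,0]],[[0,0,5],[0,0,0]],[[0,0,0],[0,0,0]]]'|grep -E 'eef|ft|clock'
python3 -m creep '[[[2,0,0],[0,0,0]],[[4,0,0],[0,0,0]],[[5,0,0],[0,0,0]],[[5,0,0],[0,0,0]],[[5,0,0],[0,0,0]],[[5,0,0],[0,0,0]],[[5,0,0],[0,0,0]],[[4,0,0],[0,0,0]],[[1,0,0],[0,0,0]],[[0,0,0],[0,0,0]]]'|grep -E 'eef|ft|clock'
python3 -m creep '[[[0,0,-4],[0,0,0]],[[0,0,-5],[0,0,0]],[[-9,0,0],[0,0,0]],[[-9,0,0],[0,0,0]]]'|grep -E 'eef|clock'
python3 - <<'E'
from h import *
axis(-.0966+.0707)
E
```

```text
clock: 18.12
eef_pos: [0.5413, -0.071, 0.0251]
ft_force: [-4.4, -1.5, 14.4]
clock: 19.38
eef_pos: [0.5375, -0.0343, 0.0251]
ft_force: [-5.4, 0.6, 13.8]
clock: 20.25
eef_pos: [0.5394, -0.0534, 0.025]
ft_force: [-5.0, -2.2, 14.2]
clock: 21.5
eef_pos: [0.5357, -0.0166, 0.0251]
ft_force: [-5.0, 0.4, 15.7]
clock: 22.0
eef_pos: [0.5372, -0.0353, 0.0317]
axis y at x=.54 -0.0249 ang 5.72 zc 0.0259 n 3163 rms 0.0005 clock 22.0
```

```bash
python3 -m creep '[[[1,0,4],[0,0,0]],[[0,0,5],[0,0,0]],[[0,0,0],[0,0,0]],[[2,0,0],[0,0,0]],[[4,0,0],[0,0,0]],[[5,0,0],[0,0,0]],[[5,0,0],[0,0,0]],[[5,0,0],[0,0,0]],[[5,0,0],[0,0,0]],[[5,0,0],[0,0,0]],[[4,0,0],[0,0,0]],[[1,0,0],[0,0,0]]]'|grep -E 'eef|ft|clock'
python3 -m creep '[[[0,0,0],[0,0,0]],[[0,0,-4],[0,0,0]],[[0,0,-5],[0,0,0]],[[-9,0,0],[0,0,0]],[[-9,0,0],[0,0,0]],[[0,0,4],[0,0,0]],[[0,0,5],[0,0,0]],[[0,0,0],[0,0,0]]]'|grep -E 'eef|ft|clock'
python3 -m creep '[[[2,0,0],[0,0,0]],[[4,0,0],[0,0,0]],[[5,0,0],[0,0,0]],[[5,0,0],[0,0,0]],[[5,0,0],[0,0,0]],[[5,0,0],[0,0,0]],[[5,0,0],[0,0,0]],[[4,0,0],[0,0,0]],[[1,0,0],[0,0,0]],[[0,0,0],[0,0,0]]]'|grep -E 'eef|ft|clock'
python3 -m creep '[[[0,0,-4],[0,0,0]],[[0,0,-5],[0,0,0]],[[-9,0,0],[0,0,0]],[[-9,0,0],[0,0,0]],[[0,0,4],[0,0,0]],[[0,0,5],[0,0,0]],[[0,0,0],[0,0,0]]]'|grep -E 'eef|ft|clock'
python3 -m creep '[[[2,0,0],[0,0,0]],[[4,0,0],[0,0,0]],[[5,0,0],[0,0,0]],[[5,0,0],[0,0,0]],[[5,0,0],[0,0,0]],[[5,0,0],[0,0,0]],[[5,0,0],[0,0,0]],[[4,0,0],[0,0,0]],[[1,0,0],[0,0,0]],[[0,0,0],[0,0,0]]]'|grep -E 'eef|ft|clock'
python3 -m creep '[[[0,0,-4],[0,0,0]],[[0,0,-5],[0,0,0]],[[-9,0,0],[0,0,0]],[[-9,0,0],[0,0,0]]]'|grep -E 'eef|clock'
python3 - <<'E'
from h import *
axis(-.025+.055); line()
E
```

```text
clock: 23.55
eef_pos: [0.5337, 0.0025, 0.025]
ft_force: [-3.6, 0.7, 13.9]
clock: 24.55
eef_pos: [0.5356, -0.0165, 0.0251]
ft_force: [-4.5, -2.4, 16.2]
clock: 25.8
eef_pos: [0.5319, 0.0204, 0.0251]
ft_force: [-4.7, 0.3, 15.6]
clock: 26.68
eef_pos: [0.5337, 0.0015, 0.025]
ft_force: [-3.7, -2.4, 15.5]
clock: 27.92
eef_pos: [0.53, 0.0384, 0.0251]
ft_force: [-4.0, 1.2, 15.3]
clock: 28.42
eef_pos: [0.5314, 0.0193, 0.0317]
axis y at x=.54 0.0307 ang 5.72 zc 0.0259 n 3205 rms 0.0005 clock 28.425
wrist [154.7 320.2] 432 len 0.0568 mid [0.4654 0.0081] ang 5.57
wrist [482.7 321.1] 487 len 0.059 mid [0.5988 0.0215] ang 5.99
wrist [318.3 322. ] 309 len 0.0428 mid [0.5314 0.0146] ang 5.78
```

```bash
python3 -m creep '[[[2,0,4],[0,0,0]],[[0,0,5],[0,0,0]],[[0,0,0],[0,0,0]],[[2,0,0],[0,0,0]],[[4,0,0],[0,0,0]],[[5,0,0],[0,0,0]],[[5,0,0],[0,0,0]],[[5,0,0],[0,0,0]],[[5,0,0],[0,0,0]],[[3,0,0],[0,0,0]],[[1,0,0],[0,0,0]],[[0,0,0],[0,0,0]]]'|grep -E 'eef|ft|clock'
python3 -m creep '[[[0,0,-4],[0,0,0]],[[0,0,-5],[0,0,0]],[[-9,0,0],[0,0,0]],[[-7,0,0],[0,0,0]]]'|grep -E 'eef|clock'
python3 - <<'E'
from h import *
axis(.046); line(z=.046)
E
```

```text
clock: 30.02
eef_pos: [0.5285, 0.0524, 0.0252]
ft_force: [-5.1, -0.0, 15.5]
clock: 30.52
eef_pos: [0.5297, 0.0353, 0.0317]
axis y at x=.54 0.0459 ang 5.73 zc 0.026 n 3134 rms 0.0006 clock 30.525
wrist [159.9 309.5] 1751 len 0.071 mid [0.4639 0.0282] ang 5.77
wrist [482.1 310.4] 1831 len 0.0735 mid [0.5962 0.0414] ang 5.77
wrist [319.  311.1] 1169 len 0.0433 mid [0.5294 0.0347] ang 5.69
```

```bash
python3 -m creep '[[[5,0,4],[0,0,0]],[[0,0,5],[0,0,0]],[[0,0,0],[0,0,0]],[[2,0,0],[0,0,0]],[[4,0,0],[0,0,0]],[[4,0,0],[0,0,0]],[[4,0,0],[0,0,0]],[[3,0,0],[0,0,0]],[[1,0,0],[0,0,0]],[[0,0,0],[0,0,0]]]'|grep -E 'eef|ft|clock'
python3 -m creep '[[[0,0,-4],[0,0,0]],[[0,0,-8],[0,0,0]],[[-9,0,0],[0,0,0]],[[0,0,0],[0,0,0]]]'|grep -E 'eef|clock'
python3 - <<'E'
from h import *
axis(.055); line(z=.05)
E
```

```text
clock: 31.88
eef_pos: [0.5277, 0.0593, 0.0253]
ft_force: [-5.6, 0.7, 16.7]
clock: 32.38
eef_pos: [0.5283, 0.0491, 0.0348]
axis y at x=.54 0.055 ang 5.72 zc 0.026 n 2986 rms 0.0006 clock 32.375
wrist [323.4 303. ] 6034 len 0.2015 mid [0.5289 0.0536] ang 5.73
```

The line is back on top to within about 1°. I'll back the arm off and compare with the starting top view.

```bash
python3 -m creep '[[[0,0,-40],[0,0,0]],[[-20,0,-40],[0,0,0]],[[-45,0,-20],[0,0,0]],[[-45,0,0],[0,0,0]],[[-45,0,0],[0,0,0]],[[-45,0,0],[0,0,0]],[[0,0,0],[0,0,0]]]'|grep -E 'eef|clock'
python3 - <<'E'
from h import *
p,o=line('top'); cv2.imwrite('pics/top1.png',cv2.resize(p['image'][150:290,180:400],None,fx=3.6,fy=3.6,interpolation=cv2.INTER_CUBIC))
for q in ('bobbin','spring'):print(q,[atz(p,r['position'],0).round(3) for r in vision.place_of(p,q)[:1]])
E
```

```text
clock: 33.35
eef_pos: [0.5493, -0.152, 0.1346]
top [268.6 228.6] 281 len 0.1997 mid [0.5274 0.0518] ang 5.8
bobbin [array([0.55, 0.16, 0.  ])]
spring []
```

View pics/top1.png

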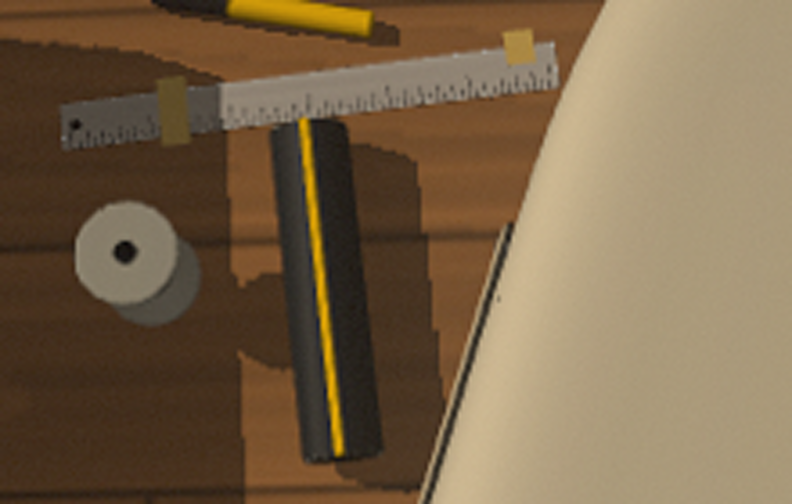

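The top view shows the tube square to the rule with the line from (305,120) to (340,455). The line travelled 149.8 mm against 150.8, which leaves an error of about 1°. There is no axial or angular drift, and the bobbin hasn't moved. I'm handing it in.

```bash
python3 -c "
from workcell import workorder; print(workorder.job_done())"
```

```text
the job is handed in; nothing more can be done
None
```

I rolled the 48 mm tube one full turn (to within about 1°) along the rule from above, using two spread fingertips in eight lifted strokes; it lies at rest, square to the rule with its yellow line up, and the job was handed in at about 33 s.

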